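# Key the bench module and hold its recessed reset

### The job

Take the flat interlock key from its slotted stand, slide its blade fully home into the long slot on top of the steel bench module (grip resting on the module) and leave it there. Only then take the stylus from the other stand, reach its tip through the round aperture in the module's top and press the recessed reset button fully down; the job finishes while you are still holding the stylus with the button held down. Leave the red push button, the green rocker and everything else on the bench alone.

Things in the scene. Friction and masses are not known exactly. Their poses are not given: they have to be found in the camera images.
- module: Steel bench module, a fixed box 170 (x) x 220 (y) x 70 mm high. Origin: centre of its underside. Its flat top carries, in its own frame: the long slot at x +20, y +60; the round aperture at x +30, y -50; a red push button at x -50, y -70; a green rocker at x -50, y 0. Everything else on the top lies flat.
- slot_mouth (a point): Centre of the mouth of the module's key slot, on its top face (70 mm above the bench). The slot is 45 mm long along this point's x, 9 mm wide along its y and 52 mm deep straight down; z points up.
- aperture (a point): Centre of the mouth of the module's round aperture, 15 mm in diameter, on its top face (70 mm above the bench); a thin black rim 23 mm across surrounds it. It leads straight down to the reset button; z points up.
- reset_top (a point): Centre of the flat top of the recessed reset button, a grey plastic disc 13 mm in diameter, 22 mm below the mouth of the aperture when released; it goes down as it is pressed.
- reset_button (a joint): Travel of the recessed reset button in m: 0 released, 0.006 fully down. A spring resists with about 1 N at first and 4 N when fully down, then it meets a hard stop; it springs back when let go.
- key_stand: Fixed grey block 70 (x) x 60 (y) x 75 mm high with a slot 46 mm long (along its x), 9 mm wide and 50 mm deep in its top, in which the key stands at the start. Origin: centre of its underside.
- key_grip (a point): Interlock key: an aluminium grip 52 long (x), 14 thick (y), 44 mm high (z), under it a flat steel blade 40 wide (x), 5 thick (y), 42 mm long; its lowest 6 mm are only 36 x 3 mm. This point: centre of the grip, 22 mm above the grip's underside. 0.12 kg +-30 %, same either way round. Starts upright, the grip's underside resting on the key stand; fully home, it rests on the module's top.
- stylus_stand: Fixed grey block 60 x 60 x 75 mm high with a round hole 11 mm in diameter and 67 mm deep in the middle of its top, in which the stylus stands at the start. Origin: centre of its underside.
- stylus_grip (a point): Stylus: a round aluminium barrel 16 mm in diameter, 50 mm long, under it a steel shaft 8 mm in diameter, 62 mm long, with a round tip. This point: centre of the barrel, on its axis, 25 mm above the barrel's underside, 87 mm above the tip; z points from tip to barrel. 0.05 kg. Starts upright, the barrel's underside resting on its stand, 75 mm above the bench.
- stylus_tip (a point): The very end of the stylus's tip.
- push_button (a joint): Red push button on the module's top, 22 mm in diameter in a round black housing, standing 22 mm high: travel in m, 0 released, 0.006 pressed. Leave it.
- rocker (a joint): Green rocker switch on the module's top, 26 x 18 mm, standing 10 mm high: angle in rad, 0 as it is found, 0.4 thrown. Leave it.
- insert_jar: Bystander: jar of brass inserts with a brass lid, 50 mm in diameter, 62 mm high, upright. Origin: centre of its underside.
- inductor: Bystander: tan ceramic inductor bobbin, 32 mm in diameter, 20 mm high. Origin: centre of its underside.
- enclosure_half: Bystander: gray plastic enclosure half, an open shell 100 (x) x 70 (y) x 28 mm high. Origin: centre of its underside.
- shield_lid: Bystander: tin shield lid 45 (x) x 35 (y) x 6 mm. Origin: centre of its underside.
- circuit_board: Bystander: bare circuit board 70 (x) x 90 (y) mm, 7 mm high. Origin: centre of its underside.
- screwdriver: Bystander: screwdriver 170 mm long lying flat along its x.
Things that resemble listed ones, but are neither listed nor needed, are in the scene too. What is shaped like the part that bears stylus_grip but pink or turquoise is not meant.

How it is judged:
On the way:
1. the key is fully home in the module's slot and let go (z of key_grip in the frame of slot_mouth below 0.025 m and horizontal distance between key_grip and slot_mouth below 0.005 m and angle between key_grip's own z axis and vertical below 0.08 rad and angle between the x axis of key_grip and the x axis of slot_mouth, either way round below 0.13 rad and contact force between the fingers and key below 0.1 N), for 0.2 s.
At the end, for the whole second after the job is handed in: Key let go in the slot: grip within 3 mm of the module's top, 5 mm of the slot's centre, upright within 0.08 rad; fingers hold the stylus, its tip in the aperture pressing the reset button with over 1 N, at least 4.5 of 6 mm down, through the last second (all of step 1 and value of joint reset_button above 0.0045 m and contact force between stylus and reset_button above 1 N and contact force between the fingers and stylus above 1 N and horizontal distance between stylus_tip and aperture below 0.008 m); the arm keeps its last pose, push and grip.
It fails at once if the reset button is pressed before the key is fully home (value of joint reset_button above 0.002 m and not (z of key_grip in the frame of slot_mouth below 0.025 m and horizontal distance between key_grip and slot_mouth below 0.005 m and angle between key_grip's own z axis and vertical below 0.08 rad and angle between the x axis of key_grip and the x axis of slot_mouth, either way round below 0.13 rad)).
It fails at once if the red push button is pressed or the rocker is thrown (value of joint push_button above 0.003 m or value of joint rocker above 0.15 rad).
It fails at once if a bystander is shifted by more than 30 mm (distance of any of insert_jar, inductor, enclosure_half, shield_lid, circuit_board, screwdriver from where it was at the start of the episode above 0.03 m).
It also fails if it takes over 64 s, if anything falls off the work surface, if the arm or the gripper's body presses on something with over 40 N, if the wrist force passes 120 N, or if a joint passes its speed limit or range.

### The arm

A 6-joint arm with a two-finger parallel gripper is mounted at the origin on the work surface. World frame = base frame: x ahead of the robot, y to its left, z up, the work surface at z = 0. Lengths are in m, angles in rad, forces in N, time in s.
With the tool pointing down it reaches from about 0.325 to 0.9 m from the base axis. Payload 6.1 kg.
Tool frame: the origin (TCP) lies midway between the tips of the shut fingers; the grasp point (between the pads) lies 19 mm behind it; z points along the fingers, y is the direction in which the jaws open and shut (so a half turn about z gives the same grasp; the last joint's range is limited). The gripper opens to 85 mm and grips with 20 to 120 N. Pads are 22 mm wide; open, the fingers measure 114 mm over their backs; the gripper's body (76 mm by 85 mm) begins 54 mm behind the grasp point. The pads swing forward as they close: fully open they stand 13 mm farther back than shut.
Start: joints at [-1.239, 0.22, 1.526, -0, 1.395, -0.126], TCP at [0.276, -0.561, 0.231] pointing down, gripper open.
Joint ranges: [-2.98, 2.98], [-0.91, 2.08], [0.09, 2.57], [-1.24, 4.39], [0.2, 2.65], [-2.68, 2.68]. Speed limits (rad/s): [2.57, 2.57, 3.01, 3.14, 3.14, 3.14].

### API

Orientations are given as a unit quaternion [w, x, y, z].
In Python, from bench import r gives the robot as it stands.
- The arm moves only by the tool servo_tool, never from a script. Its argument "plan" is a list of rows, each a list of 4 numbers: the shift along the tool's x, y, z in cm, then the turn about the tool's z in rad. In form: [[tx, ty, tz, spin], ...]. A call has 1 to 5 rows; each row is the pose to reach, as a shift and turn from the pose measured when the call began, along the tool's axes at that moment; what a row does not reach only later rows make up. A row lasts 1/12 s, in which the tool goes at most 41.7 mm and 7.16 degrees, less where a joint would pass 70% of its speed; a pose out of reach is approached as far as the arm can. A call with a gripper value outside its range is refused whole. "gripper" is the finger opening in cm, from 0 to 8.54, set as the call begins (left out, the last holds). The fingers move at their own pace and stop on an object; "squeeze" is the grip in N (left out, the last holds). Time passes only in rows, so rows that repeat a pose let the fingers close. It gives the time, the measured TCP pose, the force and the opening at its end, in the units of the state.
- r.sense(): the state, without advancing time (a new reading comes with each control period).
- r.grab_frame(name): name is "side" or "top" or "wrist"; returns the picture (480x640x3 uint8, blue, green, red); there is no depth.
- r.camera_model(name): a dict with "vertical_fov" (degrees; the focal length in pixels is half the picture's height over the tangent of half this angle, whatever the lens; pixels are square), "cx", "cy" (the principal point, pixels), "dist" ([k1, k2, p1, p2, k3] as OpenCV has them; the pictures are not rectified), "eye" and "attitude" of the camera in the world. Camera axes: x right, y down, z forward; pixel columns grow to the right and rows downward; lengths in m; the calibration is good to about 2 mm. A picture is of the moment at which its call begins: read the wrist's pose just before it. camera_model takes no time and is no camera call; for the wrist camera it gives the pose at the moment of the call.
- r.finish_job(): hands the job in, once; it reports no verdict.
Trained networks look in the newest picture that a camera, given by its name, has taken for a name from the list of things; names that differ only in an ending like _2 or _b are one class to them, and where a whole thing is asked for, a point or a joint stands for the part that bears it (a point fixed in the world has none). Each returns a list of dicts, best first, with "confidence" (0 to 1); they miss things now and then, are a little off and sometimes report something else, mostly with a low value. They report only what shows in the picture. A call takes as long as a camera call. They do not tell look-alikes from the thing itself.
- r.spot_in(thing, camera): "location" ([x, y, z] in m, in world coordinates, good to about 4 mm: the middle of the surface that is visible of it).
- r.outline_of(thing, camera): "mask" (480x640 bool, what is visible of it).
The state is a dict: "t": time; "qpos": joint angles; "qd": joint speeds; "joint_efforts": joint torques, N m; "tcp_pos": TCP position; "eef_rot": TCP orientation; "force": force on the tool from outside, world axes, zero at the start; "wrist_torque": the same for the moment, N m; "finger_gap": finger opening in m.
Only numpy, scipy, OpenCV 4.12 (cv2) and the standard library are available. Lean on these libraries where they do the work, as an engineer would, in place of code of your own. Each camera call takes 0.05 s, during which the arm holds its last target.

## Working session

There is one attempt and no reset: what is moved stays moved. The work goes in short steps, Python scripts to look and compute and a tool call to move; the robot and the scene stay as the last step left them, time stands still between calls to the robot, and variables do not carry over. Pictures are saved under pics/ and viewed, and the job is handed in when it is done.

Besides the shell and the picture viewer there is one more tool, called after "Request:" as name(argument=value, ...), one argument or row to a line, values as JSON. servo_tool: Moves the arm, as the interface text tells. Its arguments: {"type":"object","properties":{"plan":{"type":"array","items":{"type":"array","items":{"type":"number"}}},"gripper":{"type":"number"},"squeeze":{"type":"number"}},"required":["plan"]}

```bash
ls; mkdir -p pics; python3 - <<'E'
from bench import r
import cv2
print(r.sense())
for n in ["side","top","wrist"]:
    print(n,r.camera_model(n))
    cv2.imwrite(f"pics/a_{n}.png",r.grab_frame(n))
print(r.sense()['t'])
E
```

```text
pics
{'t': 0.0, 'qpos': array([-1.23908660e+00,  2.21225035e-01,  1.52759752e+00, -3.22610944e-06,
        1.39470004e+00, -1.26101973e-01]), 'qd': array([ 0.00048218,  0.00051741,  0.00218595,  0.00080293, -0.00059359,
       -0.00115372]), 'joint_efforts': array([-4.98692461e-04, -4.96897209e+01, -3.89389515e+01, -1.80441925e-04,
        1.09373839e-02,  3.36841296e-06]), 'tcp_pos': array([ 0.27603956, -0.56007137,  0.23020711]), 'eef_rot': array([-9.59710381e-04,  9.73914736e-01,  2.26912221e-01, -1.00607261e-04]), 'force': array([-0.04040348,  0.47780895,  0.23725629]), 'wrist_torque': array([ 0.03471997, -0.01025727, -0.00623639]), 'finger_gap': 0.08550705897193502}
side {'vertical_fov': 52.64254101484258, 'cx': 316.86930657842527, 'cy': 238.5231204605314, 'dist': array([0.01821897, 0.        , 0.        , 0.        , 0.        ]), 'eye': array([0.02229987, 0.7089735 , 0.6387996 ]), 'attitude': array([ 0.14152063, -0.27673003,  0.83994315, -0.44484594])}
top {'vertical_fov': 56.49801543014329, 'cx': 322.44804419777194, 'cy': 241.77027753476156, 'dist': array([0.02235154, 0.        , 0.        , 0.        , 0.        ]), 'eye': array([0.43600885, 0.02338838, 1.0166418 ]), 'attitude': array([ 0.03408151, -0.70565811,  0.7073626 , -0.02287427])}
wrist {'vertical_fov': 68.86348410988072, 'cx': 317.6096021013693, 'cy': 241.18397784574927, 'dist': array([-0.06950237,  0.        ,  0.        ,  0.        ,  0.        ]), 'eye': array([ 0.3429811 , -0.52593127,  0.37275791]), 'attitude': array([ 0.1250516 ,  0.83967846, -0.52257532, -0.07884931])}
0.15
```

View pics/a_top.png

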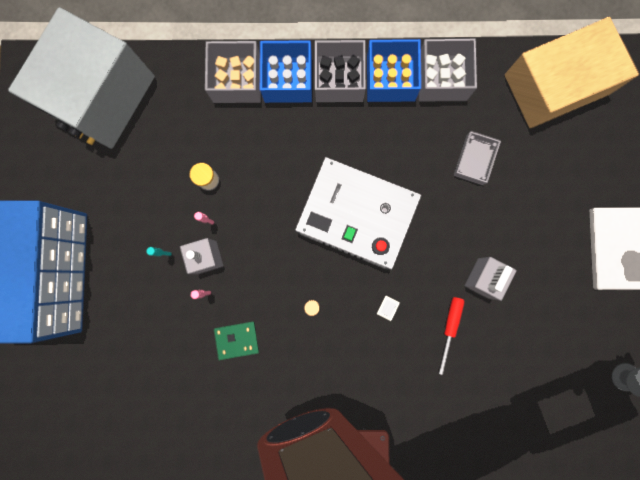

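View pics/a_side.png

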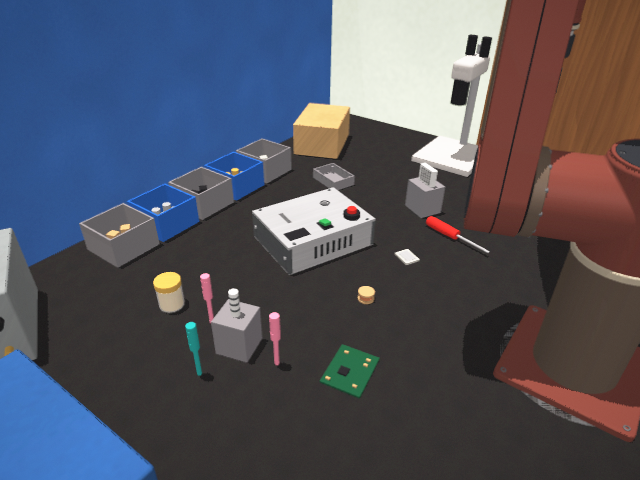

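View pics/a_wrist.png

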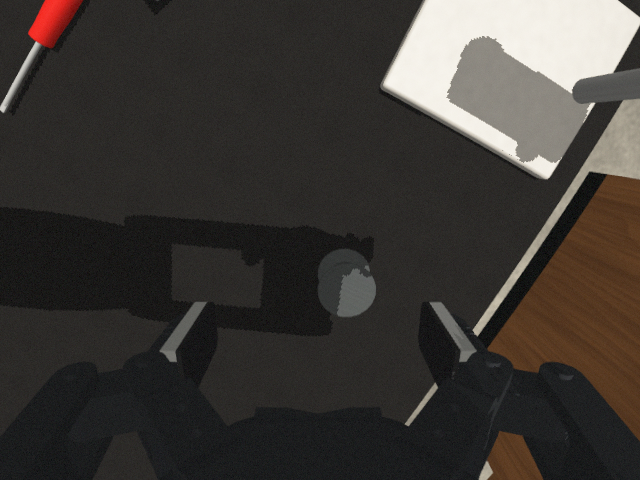

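Candidates in the top view:
- **Key:** the white grip in the grey stand at (495,280).
- **Stylus:** white/aluminium, standing in its stand at (193,256).
- **Look-alikes to avoid:** pink at (203,217) and (200,294), turquoise at (157,252).
- **Slot and aperture:** slot at (336,193), aperture at (385,208). The dark patch at (319,222) is only a label.

Next I'll measure these positions.

```bash
cat > h.py <<'E'
import numpy as np, cv2
from scipy.spatial.transform import Rotation as R
from bench import r
def Rq(q): return R.from_quat([q[1],q[2],q[3],q[0]]).as_matrix()
def K(m,h=480):
    f=h/2/np.tan(np.radians(m['vertical_fov'])/2)
    return np.array([[f,0,m['cx']],[0,f,m['cy']],[0,0,1.]])
def onz(m,uv,z):
    uv=np.asarray(uv,float).reshape(-1,1,2)
    n=cv2.undistortPoints(uv,K(m),np.array(m['dist']))[:,0]
    d=np.c_[n,np.ones(len(n))]@Rq(m['attitude']).T
    e=np.array(m['eye']); s=(z-e[2])/d[:,2]
    return e+d*s[:,None]
def proj(m,P):
    Rm=Rq(m['attitude']).T; t=-Rm@np.array(m['eye'])
    return cv2.projectPoints(np.asarray(P,float).reshape(-1,1,3),cv2.Rodrigues(Rm)[0],t,K(m),np.array(m['dist']))[0][:,0]
def crop(img,u,v,w,h,s,name):
    u0=max(0,int(u-w/2));v0=max(0,int(v-h/2))
    c=img[v0:v0+h,u0:u0+w]; cv2.imwrite(name,cv2.resize(c,None,fx=s,fy=s,interpolation=cv2.INTER_CUBIC)); return u0,v0
E
python3 - <<'E'
from h import *
img=r.grab_frame("top"); img2=r.grab_frame("side"); m=r.camera_model("top")
for n in ["module","key_grip","key_stand","stylus_grip","stylus_stand","push_button","rocker","reset_button"]:
  for c in ["top","side"]:
    o=r.spot_in(n,c)
    print(n,c,[(np.round(d['location'],3),round(d['confidence'],2)) for d in o][:5])
crop(img,358,213,130,120,6,"pics/m1.png")
crop(img,495,280,70,60,8,"pics/k1.png")
crop(img,193,256,70,60,8,"pics/s1.png")
print(r.sense()['t'])
print("red z92",onz(m,[380,245],.092),"green z80",onz(m,[350,233],.08),"apert",onz(m,[385,208],.07),"slot",onz(m,[336,193],.07))
E
```

```text
module top [(array([ 0.569, -0.038,  0.071]), 0.9)]
module side [(array([ 0.542, -0.003,  0.065]), 0.56), (array([ 0.342, -0.239,  0.023]), 0.52)]
key_grip top [(array([ 0.436, -0.315,  0.12 ]), 0.81), (array([ 0.571, -0.039,  0.07 ]), 0.45)]
key_grip side [(array([ 0.429, -0.314,  0.1  ]), 0.87)]
key_stand top [(array([ 0.441, -0.301,  0.073]), 0.89), (array([ 0.575, -0.046,  0.072]), 0.64)]
key_stand side [(array([ 0.416, -0.303,  0.045]), 0.58)]
stylus_grip top [(array([0.481, 0.302, 0.124]), 0.68), (array([0.559, 0.282, 0.102]), 0.56), (array([0.492, 0.384, 0.092]), 0.56), (array([0.408, 0.291, 0.099]), 0.56)]
stylus_grip side [(array([0.56 , 0.294, 0.078]), 0.9), (array([0.402, 0.302, 0.082]), 0.77), (array([0.487, 0.387, 0.081]), 0.67), (array([0.477, 0.31 , 0.107]), 0.64)]
stylus_stand top [(array([0.479, 0.294, 0.075]), 0.85)]
stylus_stand side [(array([0.47 , 0.325, 0.059]), 0.93)]
push_button top [(array([ 0.504, -0.083,  0.093]), 0.46)]
push_button side [(array([ 0.498, -0.076,  0.088]), 0.46)]
rocker top [(array([ 0.532, -0.02 ,  0.084]), 0.43)]
rocker side [(array([ 0.526, -0.013,  0.081]), 0.5)]
reset_button top []
reset_button side []
1.05
red z92 [[ 0.50361892 -0.08118999  0.092     ]] green z80 [[ 0.53000691 -0.01985813  0.08      ]] apert [[ 0.5843448  -0.09526026  0.07      ]] slot [[0.61726953 0.00909749 0.07      ]]
```

View pics/m1.png

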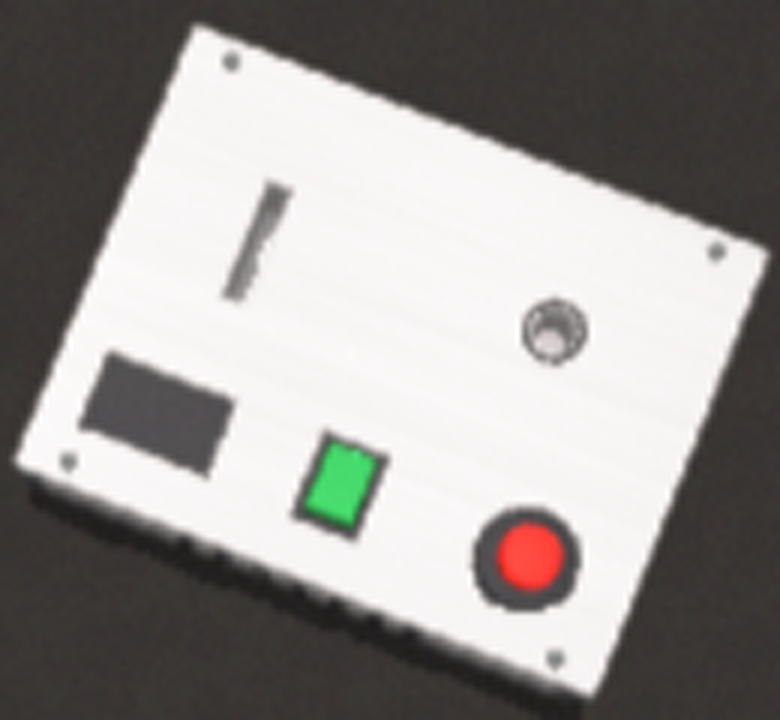

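View pics/k1.png

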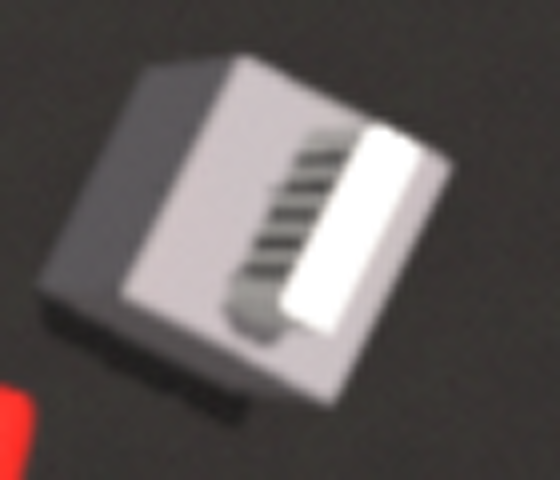

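View pics/s1.png

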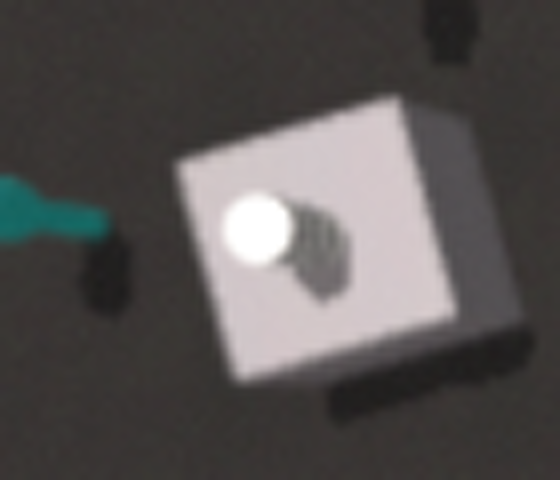

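```bash
python3 - <<'E'
from h import *
m=r.camera_model("top")
def c2p(c,u0,v0,s): return (np.array(c,float)+.5)/s-.5+[u0,v0]
q=onz(m,c2p([(195,24),(770,253),(595,697),(15,462)],293,153,6),.07)[:,:2]
A,B,C,D=q  # A=+x+y, B=+x-y, C=-x-y, D=-x+y
c=q.mean(0); print("module c",c,"sizes",np.linalg.norm(A-B),np.linalg.norm(B-C),np.linalg.norm(C-D),np.linalg.norm(D-A))
x=(A+B-C-D); yaw=np.arctan2(x[1],x[0]); y=(A+D-B-C); yaw2=np.arctan2(y[1],y[0])-np.pi/2
print(yaw,yaw2); yaw=(yaw*170+yaw2*220)/390
T=np.array([[np.cos(yaw),-np.sin(yaw)],[np.sin(yaw),np.cos(yaw)]])
for n,p in dict(slot=(20,60),ap=(30,-50),red=(-50,-70),green=(-50,0)).items(): print(n,c+T@np.array(p)/1000)
print("direct ap",onz(m,c2p([(555,332)],293,153,6),.07),"slot",onz(m,c2p([(258,242)],293,153,6),.07), onz(m,c2p([(280,186),(234,300)],293,153,6),.07))
k=onz(m,c2p([(370,125),(425,150),(335,335),(280,305)],460,250,8),.119)[:,:2]
print("key c",k.mean(0),"sides",[np.linalg.norm(k[i]-k[(i+1)%4]) for i in range(4)], "yaw",np.arctan2(*(k[0]+k[1]-k[2]-k[3])[::-1]))
st=onz(m,c2p([(240,54),(453,162),(333,406),(122,295)],460,250,8),.075)[:,:2]
print("kstand",st.mean(0),[np.linalg.norm(st[i]-st[(i+1)%4]) for i in range(4)],np.arctan2(*(st[0]+st[1]-st[2]-st[3])[::-1]))
print("stylus",onz(m,c2p([(257,230)],158,226,8),.125))
ss=onz(m,c2p([(175,160),(400,96),(457,316),(237,382)],158,226,8),.075)[:,:2]
print("sstand",ss.mean(0),[np.linalg.norm(ss[i]-ss[(i+1)%4]) for i in range(4)],np.arctan2(*(ss[0]-ss[3])[::-1]))
s=r.sense(); Rt=Rq(s['eef_rot']); print(s['tcp_pos'],Rt)
E
```

```text
module c [ 0.57575352 -0.03770182] sizes 0.22107096953375774 0.17017578149815588 0.22095876092321623 0.17072100609779714
-0.386764810739431 -0.39025986600179907
slot [0.61700246 0.01024112]
ap [ 0.58456421 -0.09534183]
red [ 0.50295273 -0.08352806]
green [ 0.52948408 -0.01875085]
direct ap [[ 0.58452337 -0.09543976  0.07      ]] slot [[0.61745469 0.00998962 0.07      ]] [[0.63768482 0.00204029 0.07      ]
 [0.59656349 0.01863227 0.07      ]]
key c [ 0.43506932 -0.32162644] sides [np.float64(0.014625639050322471), np.float64(0.051403609117636875), np.float64(0.015100857934697674), np.float64(0.0503475954455287)] yaw -0.4826222530895412
kstand [ 0.43496299 -0.32166538] [np.float64(0.060769901979958456), np.float64(0.07116146336019205), np.float64(0.060377105991232055), np.float64(0.07054097324780853)] -0.47990594181376184
stylus [[0.48362579 0.30358615 0.125     ]]
sstand [0.48408024 0.30328757] [np.float64(0.06169545727878156), np.float64(0.06055694899504848), np.float64(0.06024824980666318), np.float64(0.061363628475941026)] 0.29434338776907343
[ 0.27620435 -0.56064611  0.23130362] [[ 8.97056088e-01  4.41916706e-01 -1.30452128e-05]
 [ 4.41916706e-01 -8.97056088e-01  1.99028643e-05]
 [-2.90687933e-06 -2.36188831e-05 -1.00000000e+00]]
```

Request:
servo_tool(
  plan=[
    [2.5,-1.5,0,0.11],
    [5.5,-3.2,0,0.22],
    [8.5,-5,0,0.33],
    [11.5,-6.7,0,0.45],
    [14.5,-8.4,0,0.57],
  ],
  gripper=8.5,
  squeeze=40,
)

```text
t: 1.47
tcp_pos: [0.3697, -0.4199, 0.2314]
eef_rot: [0.0, 0.998, -0.059, 0.0]
force: [0.7, -0.0, 0.5]
finger_gap: 0.0853
```

```bash
cat >> h.py <<'E'
def togo(P,a,s=None):
    s=s or r.sense(); Rt=Rq(s['eef_rot']); d=Rt.T@(np.array(P)-s['tcp_pos'])*100
    cur=np.arctan2(Rt[1,0],Rt[0,0]); sp=(cur-a+np.pi)%(2*np.pi)-np.pi
    print("t %.2f"%s['t'],"tcp",np.round(s['tcp_pos'],4),"yaw %.3f"%cur,"tilt %.4f"%np.arccos(min(1,-Rt[2,2])),"F",np.round(s['force'],1),"gap %.4f"%s['finger_gap'])
    print("go cm",np.round(d,2),"spin %.3f"%sp)
E
python3 -c "
from h import *
togo([.435,-.3216,.20],-.481)"
```

```text
t 1.47 tcp [ 0.3697 -0.4199  0.2314] yaw -0.119 tilt 0.0002 F [ 0.7 -0.   0.5] gap 0.0853
go cm [  5.32 -10.54   3.14] spin 0.362
```

Request:
servo_tool(
  plan=[
    [1.5,-3,0.8,0.12],
    [3,-6,1.6,0.24],
    [4.4,-8.8,2.5,0.362],
    [5.3,-10.5,3.1,0.362],
    [5.3,-10.5,3.1,0.362],
  ],
)

```text
t: 1.88
tcp_pos: [0.436, -0.318, 0.1989]
eef_rot: [-0.001, 0.972, -0.236, -0.001]
force: [-0.1, 0.8, -1.4]
finger_gap: 0.0851
```

```bash
python3 -c "
from h import *
togo([.435,-.3216,.083],-.481)
m=r.camera_model('wrist'); im=r.grab_frame('wrist')
k=[]
c,s=np.cos(-.481),np.sin(-.481)
for a,b in [(26,7),(26,-7),(-26,-7),(-26,7)]:
    k.append([.435+(a*c-b*s)/1000,-.3216+(a*s+b*c)/1000,.119])
p=proj(m,k); print(p)
cv2.imwrite('pics/w1.png',im)
cv2.polylines(im,[p.round().astype(int)],True,(0,0,255),1)
cv2.imwrite('pics/w1b.png',im)
"
```

```text
t 1.88 tcp [ 0.436  -0.318   0.1989] yaw -0.477 tilt 0.0029 F [-0.1  0.8 -1.4] gap 0.0851
go cm [ 0.1   0.39 11.58] spin 0.004
[[314.74335632 210.03565007]
 [336.39064189 210.11911744]
 [334.94904687 284.03879078]
 [314.6829993  283.96970457]]
```

View pics/w1b.png

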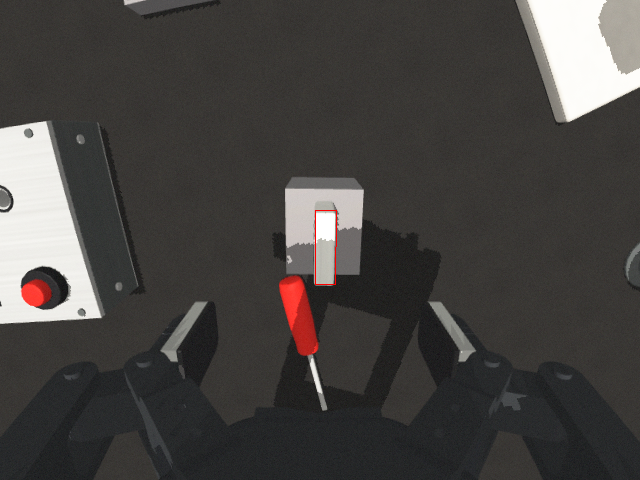

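The projected key outline in the wrist view lands on the white grip at (315–336, 210–284), so the top-camera measurement holds. Going down now.

Request:
servo_tool(
  plan=[
    [0.1,0.4,2.5,0.004],
    [0.1,0.4,5,0.004],
    [0.1,0.4,7.5,0.004],
    [0.1,0.4,9,0.004],
    [0.1,0.4,9,0.004],
  ],
)

```text
t: 2.35
tcp_pos: [0.4318, -0.3232, 0.1061]
eef_rot: [-0.002, 0.971, -0.238, -0.003]
force: [-0.5, -0.4, 0.4]
finger_gap: 0.0847
```

```bash
python3 -c "
from h import *
togo([.435,-.3216,.083],-.481)"
```

```text
t 2.35 tcp [ 0.4318 -0.3232  0.1061] yaw -0.482 tilt 0.0075 F [-0.5 -0.4  0.4] gap 0.0847
go cm [ 0.23 -0.28  2.31] spin -0.001
```

Request:
servo_tool(
  plan=[
    [0.2,-0.25,1.2,0],
    [0.2,-0.25,2.3,0],
    [0.2,-0.25,2.3,0],
    [0.2,-0.25,2.3,0],
  ],
)

```text
t: 2.68
tcp_pos: [0.4344, -0.3218, 0.0828]
eef_rot: [-0.002, 0.971, -0.239, -0.004]
force: [0.2, 0.1, 1.0]
finger_gap: 0.0852
```

```bash
python3 -c "
from h import *
togo([.435,-.3216,.083],-.481)
r.grab_frame('top')
togo([.435,-.3216,.083],-.481)
cv2.imwrite('pics/w2.png',r.grab_frame('wrist'))
togo([.435,-.3216,.083],-.481)
"
```

```text
t 2.68 tcp [ 0.4344 -0.3218  0.0828] yaw -0.482 tilt 0.0082 F [0.2 0.1 1. ] gap 0.0852
go cm [ 0.05 -0.05 -0.02] spin -0.001
t 2.73 tcp [ 0.4348 -0.3221  0.0835] yaw -0.482 tilt 0.0070 F [ 0.  -1.  -0.3] gap 0.0850
go cm [-0.   -0.05  0.05] spin -0.001
t 2.78 tcp [ 0.435  -0.3223  0.0839] yaw -0.482 tilt 0.0061 F [-0.4  0.5 -0.5] gap 0.0849
go cm [-0.03 -0.06  0.09] spin -0.001
```

View pics/w2.png

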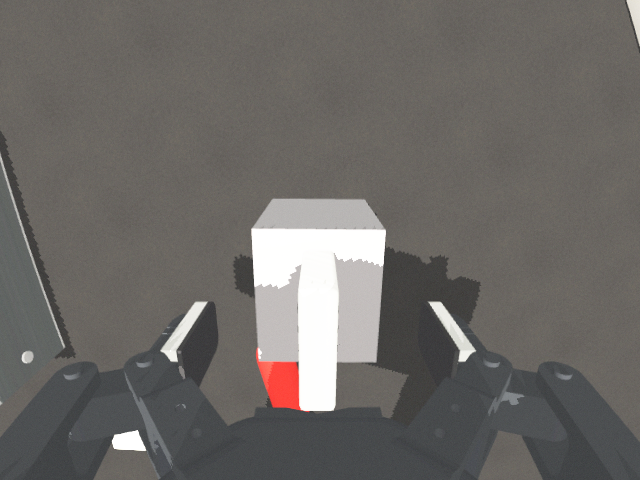

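The key at (318,340) sits midway between the pads. Closing.

Request:
servo_tool(
  plan=[
    [0,0,0.05,0],
    [0,0,0.05,0],
    [0,0,0.05,0],
    [0,0,0.05,0],
    [0,0,0.05,0],
  ],
  gripper=0.5,
  squeeze=50,
)

```text
t: 3.2
tcp_pos: [0.4351, -0.3223, 0.0836]
eef_rot: [-0.001, 0.971, -0.238, -0.003]
force: [-0.2, -0.6, -0.5]
finger_gap: 0.0248
```

Request:
servo_tool(
  plan=[
    [0,0,0,0],
    [0,0,0,0],
    [0,0,0,0],
  ],
)

```text
t: 3.45
tcp_pos: [0.4352, -0.3224, 0.0837]
eef_rot: [-0.001, 0.971, -0.238, -0.002]
force: [-0.7, 0.2, 0.9]
finger_gap: 0.0132
```

```bash
python3 -c "
from h import *
togo([.435,-.3216,.083],-.481)
cv2.imwrite('pics/w3.png',r.grab_frame('wrist'))
"
```

```text
t 3.45 tcp [ 0.4352 -0.3224  0.0837] yaw -0.481 tilt 0.0056 F [-0.7  0.2  0.9] gap 0.0132
go cm [-0.05 -0.06  0.07] spin -0.000
```

View pics/w3.png

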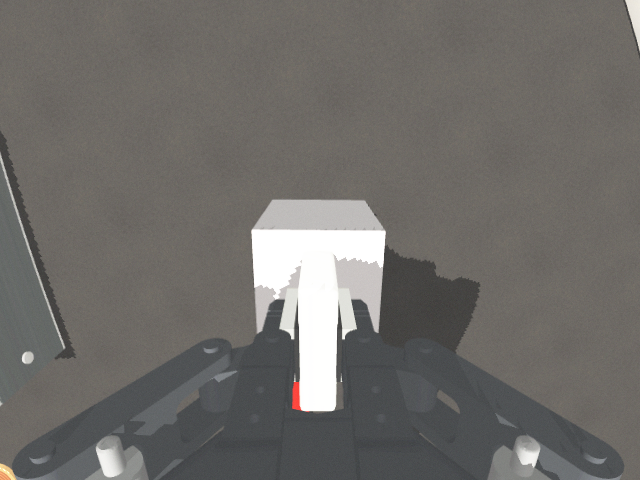

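Gap is 13 mm, so the key is held. Lifting.

Request:
servo_tool(
  plan=[
    [0,0,-1.5,0],
    [0,0,-4,0],
    [0,0,-7,0],
    [0,0,-10,0],
    [0,0,-11.6,0],
  ],
)

```text
t: 3.92
tcp_pos: [0.4366, -0.3237, 0.2032]
eef_rot: [-0.0, 0.971, -0.238, -0.001]
force: [0.7, -0.4, -0.4]
finger_gap: 0.0132
```

```bash
python3 -c "
from h import *
togo([.6172,.0101,.20],-.387)
"
```

```text
t 3.92 tcp [ 0.4366 -0.3237  0.2032] yaw -0.481 tilt 0.0017 F [ 0.7 -0.4 -0.4] gap 0.0132
go cm [  0.55 -37.95   0.33] spin -0.094
```

Request:
servo_tool(
  plan=[
    [0,-3,0.1,-0.02],
    [0.1,-6.5,0.1,-0.04],
    [0.2,-10.2,0.2,-0.06],
    [0.3,-14,0.2,-0.08],
    [0.4,-17.8,0.2,-0.094],
  ],
)

```text
t: 4.33
tcp_pos: [0.5227, -0.1662, 0.2008]
eef_rot: [-0.0, 0.981, -0.192, -0.001]
force: [1.7, -0.9, -1.7]
finger_gap: 0.0136
```

```bash
python3 -c "
from h import *
togo([.6172,.0101,.20],-.387)
"
```

```text
t 4.33 tcp [ 0.5227 -0.1662  0.2008] yaw -0.387 tilt 0.0024 F [ 1.7 -0.9 -1.7] gap 0.0136
go cm [  2.09 -19.9    0.09] spin -0.000
```

Request:
servo_tool(
  plan=[
    [0.4,-4,0,0],
    [0.9,-8,0,0],
    [1.3,-12,0,0],
    [1.7,-16,0,0],
    [2.1,-19,0,0],
  ],
)

```text
t: 4.75
tcp_pos: [0.6144, 0.005, 0.2003]
eef_rot: [-0.001, 0.981, -0.192, -0.002]
force: [0.2, -0.9, -0.8]
finger_gap: 0.0135
```

Request:
servo_tool(
  plan=[
    [0,0,0,0],
    [0,0,0,0],
    [0,0,0,0],
  ],
)

```text
t: 5.0
tcp_pos: [0.6137, 0.0048, 0.1995]
eef_rot: [-0.0, 0.982, -0.191, -0.002]
force: [-0.1, 0.4, -0.7]
finger_gap: 0.0133
```

```bash
python3 -c "
from h import *
togo([.6172,.0101,.20],-.387)
cv2.imwrite('pics/w4.png',r.grab_frame('wrist'))
cv2.imwrite('pics/t4.png',r.grab_frame('top'))
cv2.imwrite('pics/s4.png',r.grab_frame('side'))
togo([.6172,.0101,.20],-.387)
"
```

```text
t 5.00 tcp [0.6137 0.0048 0.1995] yaw -0.385 tilt 0.0047 F [-0.1  0.4 -0.7] gap 0.0133
go cm [ 0.12 -0.62 -0.05] spin 0.002
t 5.15 tcp [0.6139 0.0036 0.2001] yaw -0.388 tilt 0.0037 F [ 0.4 -0.  -1.5] gap 0.0135
go cm [ 0.06 -0.73  0.01] spin -0.001
```

View pics/w4.png

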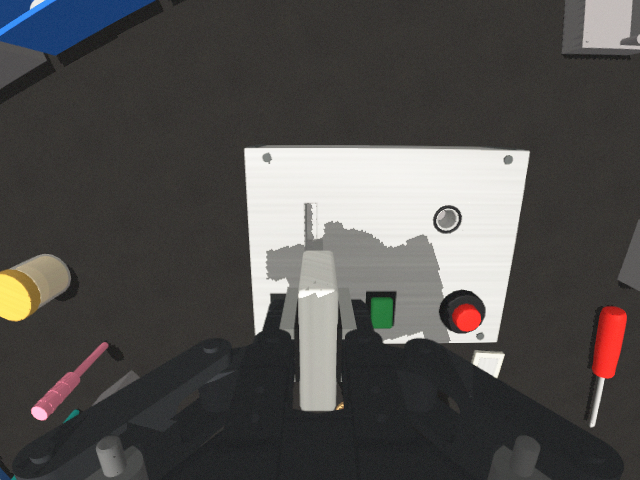

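View pics/s4.png

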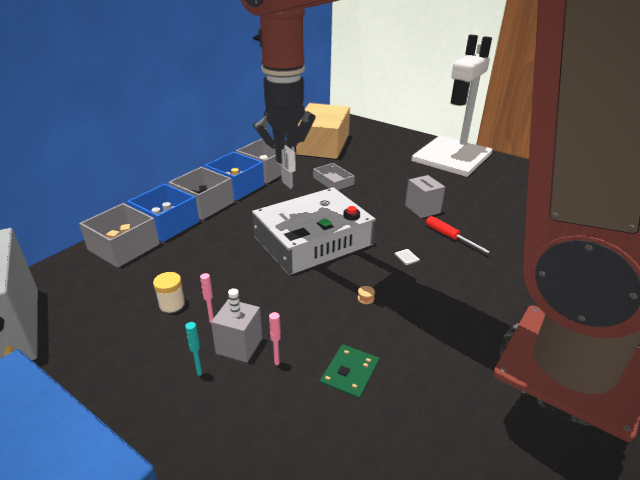

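```bash
python3 -c "
from h import *
s=r.sense(); m=r.camera_model('wrist'); im=r.grab_frame('wrist'); s2=r.sense(); m2=r.camera_model('wrist')
print(m['eye'],m2['eye'])
Rt=Rq(s['eef_rot']); 
# model slot/aperture projections
c,sn=np.cos(-.388),np.sin(-.388)
S=np.array([.6172,.0101,.07]); A=np.array([.5845,-.0954,.07])
f=lambda o,a,b:[o[0]+(a*c-b*sn)/1000,o[1]+(a*sn+b*c)/1000,o[2]]
slot=[f(S,*p) for p in [(22.5,4.5),(22.5,-4.5),(-22.5,-4.5),(-22.5,4.5)]]
rim=[f(A,11.5*np.cos(t),11.5*np.sin(t)) for t in np.linspace(0,6.28,40)]
# key: tool frame, top of grip
ztop=-(.119-.0837); zb=.0087
kt=[s['tcp_pos']+Rt@(np.array([x/1000,y/1000,z])) for x,y,z in [(26,7,ztop),(26,-7,ztop),(-26,-7,ztop),(-26,7,ztop)]]
kb=[s['tcp_pos']+Rt@(np.array([x/1000,y/1000,z])) for x,y,z in [(26,7,zb),(26,-7,zb)]]
cv2.imwrite('pics/w5.png',im)
for P,col in [(slot,(0,0,255)),(rim,(0,255,0)),(kt,(255,0,0)),(kb,(255,0,255))]:
    p=proj(m,P); cv2.polylines(im,[p.round().astype(int)],True,col,1)
crop(im,360,290,260,240,3,'pics/w5b.png')
"
```

```text
[ 0.68334477 -0.02341536  0.34228109] [ 0.68340671 -0.02344682  0.34245745]
```

View pics/w5b.png

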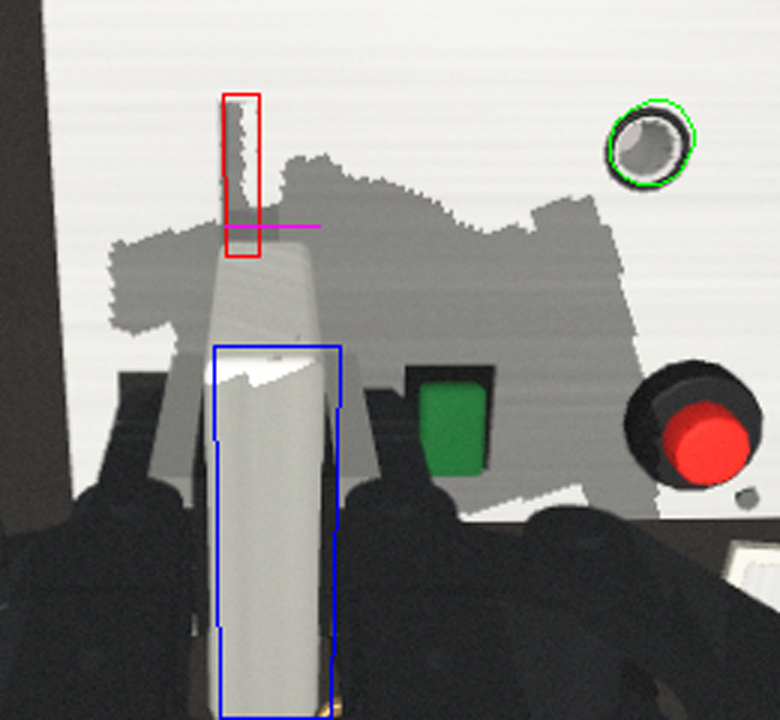

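The aperture rim and the blade tip are both visible in the wrist view. The projected model is about 1.5 px off the picture. I'll go lower and compare blade and slot directly.

Request:
servo_tool(
  plan=[
    [0.05,-0.6,1.5,0],
    [0.05,-0.73,3.5,0],
    [0.05,-0.73,5.5,0],
    [0.05,-0.73,6.5,0],
    [0.05,-0.73,6.5,0],
  ],
)

```text
t: 5.62
tcp_pos: [0.6147, 0.0096, 0.1322]
eef_rot: [-0.0, 0.981, -0.193, -0.004]
force: [-1.3, -0.1, -2.1]
finger_gap: 0.0138
```

Request:
servo_tool(
  plan=[
    [0,0,0,0],
    [0,0,0,0],
  ],
)

```text
t: 5.78
tcp_pos: [0.615, 0.009, 0.133]
eef_rot: [-0.0, 0.981, -0.194, -0.004]
force: [0.1, -0.0, -0.7]
finger_gap: 0.0132
```

```bash
python3 -c "
from h import *
togo([.6172,.0101,.133],-.387)
im=r.grab_frame('wrist'); togo([.6172,.0101,.133],-.387)
cv2.imwrite('pics/w6.png',im)
crop(im,330,240,130,100,6,'pics/w6b.png')
"
```

```text
t 5.78 tcp [0.615 0.009 0.133] yaw -0.390 tilt 0.0081 F [ 0.1 -0.  -0.7] gap 0.0132
go cm [ 0.16 -0.19 -0.  ] spin -0.003
t 5.83 tcp [0.6153 0.0091 0.1334] yaw -0.390 tilt 0.0072 F [-0.1 -0.1 -1.9] gap 0.0132
go cm [ 0.14 -0.17  0.04] spin -0.003
```

View pics/w6.png

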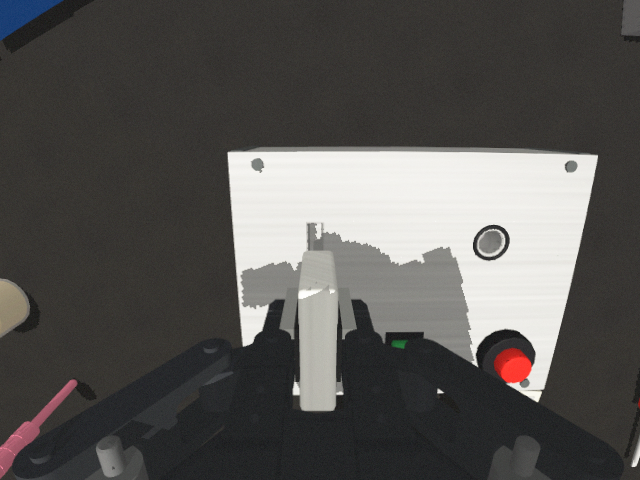

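View pics/w6b.png

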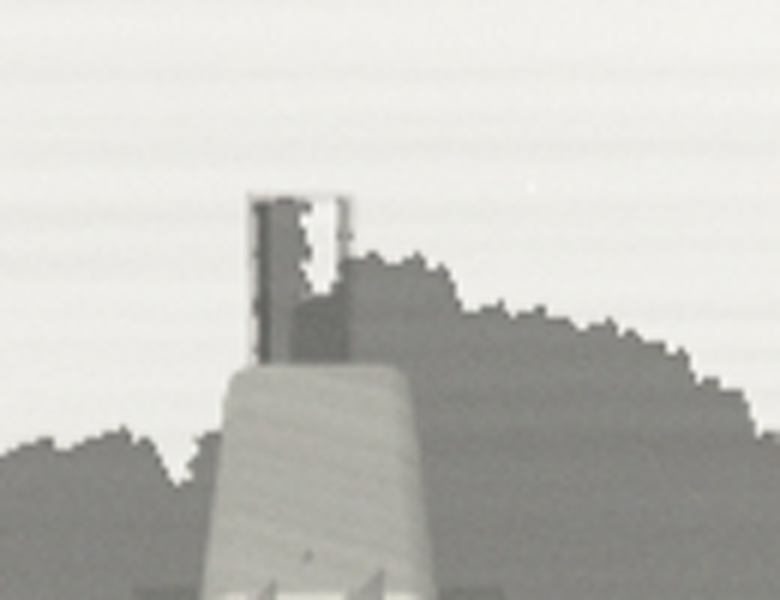

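The slot mouth is at crop x 250–350 and the blade at 290–350, about 1.8 mm apart. That agrees with the pose error of −0.17 cm along tool y. Correcting.

Request:
servo_tool(
  plan=[
    [0.14,-0.18,0,0],
    [0.14,-0.18,0,0],
    [0.14,-0.18,0,0],
  ],
)

```text
t: 6.08
tcp_pos: [0.6181, 0.0102, 0.1345]
eef_rot: [-0.0, 0.981, -0.194, -0.003]
force: [-0.4, 0.6, -1.7]
finger_gap: 0.0131
```

```bash
python3 -c "
from h import *
im=r.grab_frame('wrist'); togo([.6172,.0101,.133],-.387)
cv2.imwrite('pics/w7.png',im)
crop(im,330,240,130,100,6,'pics/w7b.png')
"
```

```text
t 6.13 tcp [0.6178 0.0102 0.1341] yaw -0.390 tilt 0.0060 F [-0.8  0.1 -0.8] gap 0.0130
go cm [-0.05  0.04  0.11] spin -0.003
```

View pics/w7b.png

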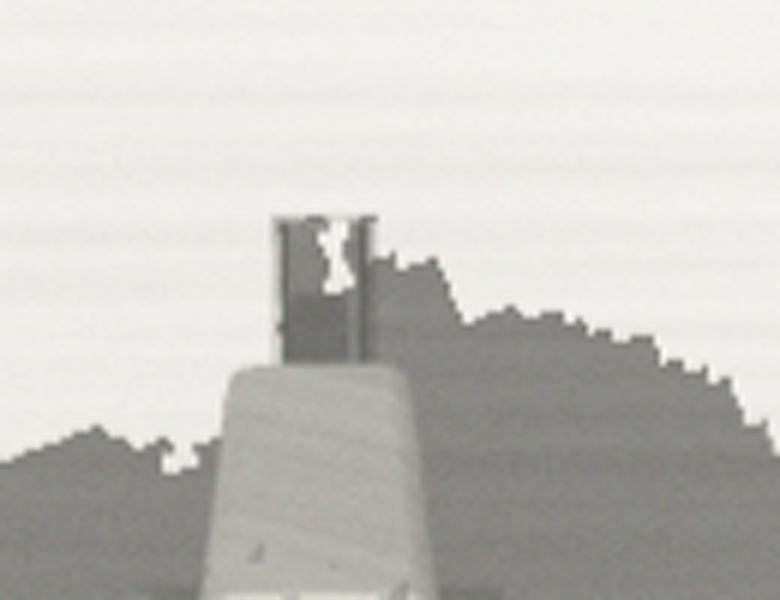

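Blade is now at about 318 and slot centre at 325, 0.6 mm apart. Descending gently.

Request:
servo_tool(
  plan=[
    [0,0.05,0.8,0],
    [0,0.05,1.6,0],
    [0,0.05,2.2,0],
    [0,0.05,2.2,0],
  ],
)

```text
t: 6.47
tcp_pos: [0.6158, 0.01, 0.1094]
eef_rot: [-0.0, 0.981, -0.194, -0.005]
force: [-1.0, 0.6, -2.0]
finger_gap: 0.0132
```

```bash
python3 -c "
from h import *
im=r.grab_frame('wrist'); togo([.6172,.0101,.0785],-.387)
crop(im,330,240,130,100,6,'pics/w8b.png')
"
```

```text
t 6.52 tcp [0.6162 0.01   0.1102] yaw -0.390 tilt 0.0092 F [ 0.  -0.1 -1.6] gap 0.0136
go cm [ 0.12 -0.05  3.17] spin -0.003
```

View pics/w8b.png

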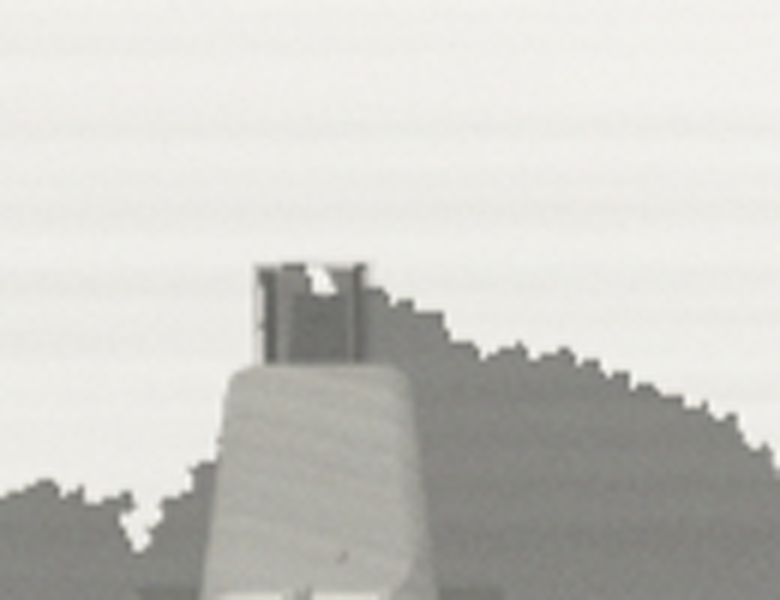

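The tip is inside the slot with no contact force, blade at 290–350 within slot 258–365. Continuing down.

Request:
servo_tool(
  plan=[
    [0.1,-0.04,0.7,0],
    [0.1,-0.04,1.4,0],
    [0.1,-0.04,2.1,0],
    [0.1,-0.04,2.6,0],
    [0.1,-0.04,2.6,0],
  ],
)

```text
t: 6.93
tcp_pos: [0.6158, 0.0101, 0.0822]
eef_rot: [-0.0, 0.981, -0.194, -0.006]
force: [-0.7, -0.5, -2.2]
finger_gap: 0.0137
```

```bash
python3 -c "
from h import *
togo([.6172,.0101,.0785],-.387)
"
```

```text
t 6.93 tcp [0.6158 0.0101 0.0822] yaw -0.390 tilt 0.0122 F [-0.7 -0.5 -2.2] gap 0.0137
go cm [ 0.14 -0.05  0.37] spin -0.003
```

Request:
servo_tool(
  plan=[
    [0.12,-0.05,0.2,0],
    [0.12,-0.05,0.35,0],
    [0.12,-0.05,0.4,0],
    [0.12,-0.05,0.4,0],
  ],
)

```text
t: 7.27
tcp_pos: [0.6173, 0.0102, 0.0788]
eef_rot: [-0.0, 0.981, -0.194, -0.006]
force: [-2.4, 0.5, 3.0]
finger_gap: 0.0137
```

```bash
python3 -c "
from h import *
togo([.6172,.0101,.0785],-.387)
im=r.grab_frame('wrist')
togo([.6172,.0101,.0785],-.387)
crop(im,330,280,180,140,4,'pics/w9b.png')
"
```

```text
t 7.27 tcp [0.6173 0.0102 0.0788] yaw -0.390 tilt 0.0117 F [-2.4  0.5  3. ] gap 0.0137
go cm [-0.01  0.01  0.03] spin -0.003
t 7.32 tcp [0.6173 0.0102 0.0789] yaw -0.390 tilt 0.0116 F [-2.8 -0.   3. ] gap 0.0134
go cm [-0.01  0.01  0.04] spin -0.003
```

View pics/w9b.png

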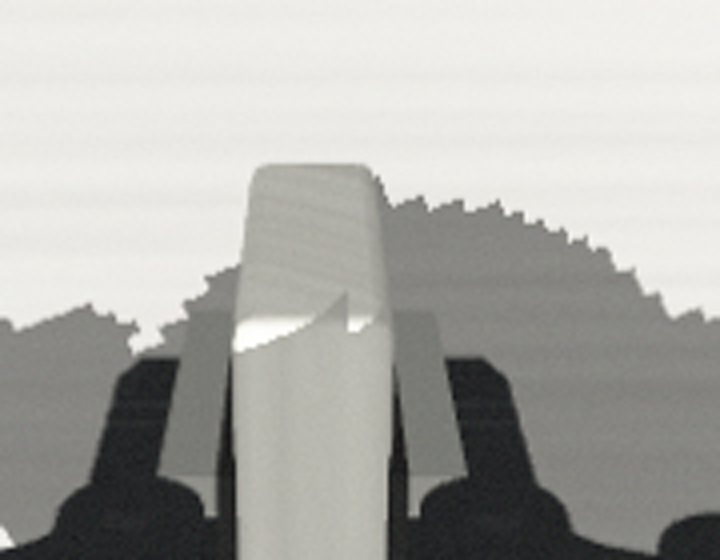

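Contact force is now present and TCP z = 0.0788, against 0.0787 expected when seated. Releasing.

Request:
servo_tool(
  plan=[
    [0,0,0,0],
    [0,0,0,0],
    [0,0,0,0],
    [0,0,0,0],
    [0,0,0,0],
  ],
  gripper=6,
)

```text
t: 7.73
tcp_pos: [0.6174, 0.0101, 0.0788]
eef_rot: [-0.0, 0.981, -0.194, -0.006]
force: [0.6, -0.2, 0.1]
finger_gap: 0.0598
```

Request:
servo_tool(
  plan=[
    [0,0,-1.5,0],
    [0,0,-4,0],
    [0,0,-7,0],
    [0,0,-10.5,0],
    [0,0,-13,0],
  ],
)

```text
t: 8.15
tcp_pos: [0.6195, 0.0097, 0.2118]
eef_rot: [-0.0, 0.981, -0.194, -0.004]
force: [0.4, 0.7, 0.5]
finger_gap: 0.06
```

```bash
python3 -c "
from h import *
togo([.4838,.3034,.23],-.387)
im=r.grab_frame('wrist'); s=r.grab_frame('side')
cv2.imwrite('pics/w10.png',im)
crop(s,310,230,200,150,4,'pics/s10.png')
"
```

```text
t 8.15 tcp [0.6195 0.0097 0.2118] yaw -0.390 tilt 0.0090 F [0.4 0.7 0.5] gap 0.0600
go cm [-23.72 -22.01  -1.63] spin -0.003
```

View pics/w10.png

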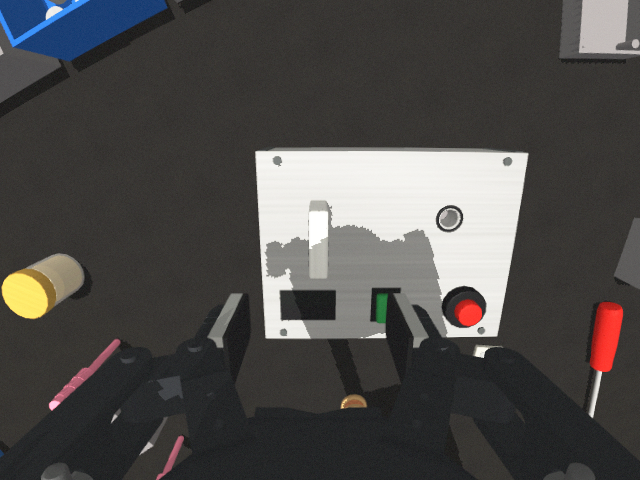

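View pics/s10.png

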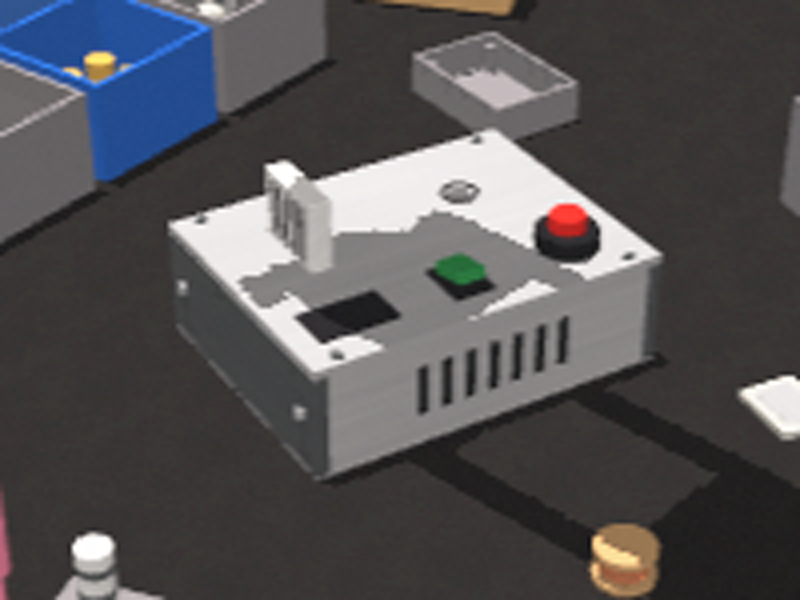

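Key is fully home: at (318,240) in the wrist view, with its grip flush on the module in the side view. Now the stylus, i.e. the white one in the stand, using a diagonal jaw direction to clear the pink and turquoise look-alikes.

Request:
servo_tool(
  plan=[
    [-2.3,-2.2,0,-0.12],
    [-4.7,-4.4,0,-0.24],
    [-7.1,-6.6,0,-0.36],
    [-9.5,-8.8,0,-0.48],
    [-11.9,-11,0,-0.6],
  ],
  gripper=4.5,
)

```text
t: 8.67
tcp_pos: [0.5527, 0.1574, 0.2148]
eef_rot: [-0.001, 0.994, 0.108, -0.001]
force: [0.2, 0.5, -0.2]
finger_gap: 0.045
```

```bash
python3 -c "
from h import *
togo([.4838,.3034,.21],.785)
"
```

```text
t 8.67 tcp [0.5527 0.1574 0.2148] yaw 0.216 tilt 0.0021 F [ 0.2  0.5 -0.2] gap 0.0450
go cm [ -3.61 -15.74   0.51] spin -0.569
```

Request:
servo_tool(
  plan=[
    [-0.7,-3.2,0.1,-0.12],
    [-1.4,-6.4,0.2,-0.24],
    [-2.1,-9.6,0.3,-0.36],
    [-2.9,-12.8,0.4,-0.48],
    [-3.6,-15.7,0.5,-0.569],
  ],
)

```text
t: 9.08
tcp_pos: [0.4824, 0.3045, 0.2091]
eef_rot: [-0.001, 0.923, 0.385, -0.001]
force: [1.1, -0.1, 0.2]
finger_gap: 0.0448
```

Request:
servo_tool(
  plan=[
    [0,0,0,0],
    [0,0,0,0],
    [0,0,0,0],
  ],
)

```text
t: 9.33
tcp_pos: [0.4822, 0.3042, 0.2084]
eef_rot: [-0.001, 0.923, 0.385, -0.001]
force: [0.2, -0.2, -0.4]
finger_gap: 0.0451
```

```bash
python3 -c "
from h import *
togo([.4838,.3034,.083],.785)
m=r.camera_model('wrist'); im=r.grab_frame('wrist')
S=[.4838,.3034]
P=[[S[0]+.008*np.cos(t),S[1]+.008*np.sin(t),.125] for t in np.linspace(0,6.28,30)]
cv2.imwrite('pics/w11.png',im)
cv2.polylines(im,[proj(m,P).round().astype(int)],True,(0,0,255),1)
cv2.imwrite('pics/w11b.png',im)
"
```

```text
t 9.33 tcp [0.4822 0.3042 0.2084] yaw 0.791 tilt 0.0033 F [ 0.2 -0.2 -0.4] gap 0.0451
go cm [ 0.08  0.2  12.54] spin 0.006
```

View pics/w11b.png

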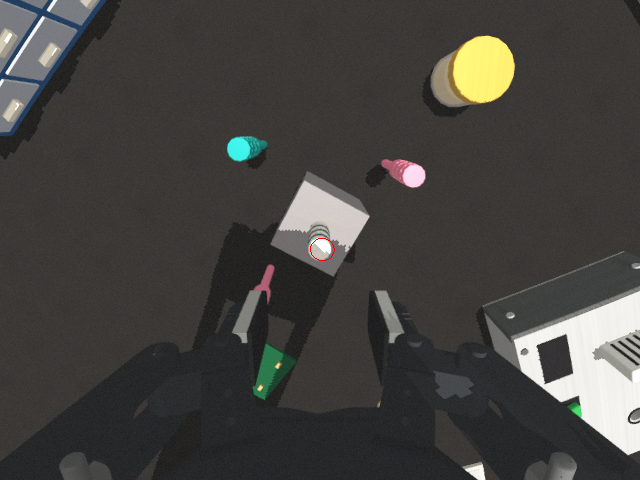

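The predicted circle sits on the white barrel top at (321,249). Turquoise (240,148) and pink (405,172), (265,285) are clear of the jaw line. Descending.

Request:
servo_tool(
  plan=[
    [0.08,0.2,2.5,0],
    [0.08,0.2,5,0],
    [0.08,0.2,7.5,0],
    [0.08,0.2,9.5,0],
    [0.08,0.2,10.5,0],
  ],
)

```text
t: 9.8
tcp_pos: [0.4834, 0.3007, 0.1004]
eef_rot: [-0.001, 0.924, 0.383, -0.003]
force: [-0.5, -1.0, 0.4]
finger_gap: 0.0447
```

```bash
python3 -c "
from h import *
togo([.4838,.3034,.083],.785)
cv2.imwrite('pics/w12.png',r.grab_frame('wrist'))
"
```

```text
t 9.80 tcp [0.4834 0.3007 0.1004] yaw 0.787 tilt 0.0071 F [-0.5 -1.   0.4] gap 0.0447
go cm [ 0.23 -0.16  1.74] spin 0.002
```

View pics/w12.png

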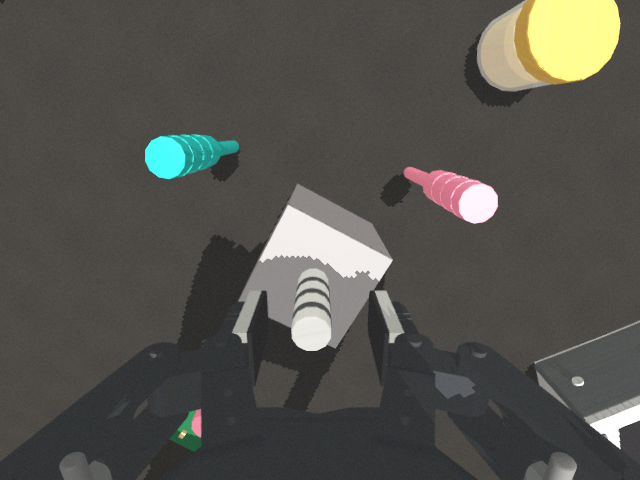

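Request:
servo_tool(
  plan=[
    [0.2,-0.15,0.9,0],
    [0.2,-0.15,1.7,0],
    [0.2,-0.15,1.7,0],
    [0.2,-0.15,1.7,0],
  ],
)

```text
t: 10.18
tcp_pos: [0.4832, 0.303, 0.0826]
eef_rot: [-0.001, 0.924, 0.383, -0.004]
force: [-0.2, 0.4, 0.4]
finger_gap: 0.045
```

```bash
python3 -c "
from h import *
togo([.4838,.3034,.083],.785)
"
```

```text
t 10.18 tcp [0.4832 0.303  0.0826] yaw 0.787 tilt 0.0087 F [-0.2  0.4  0.4] gap 0.0450
go cm [ 0.07  0.01 -0.04] spin 0.002
```

Request:
servo_tool(
  plan=[
    [0.05,0,0,0],
    [0.05,0,0,0],
    [0.05,0,0,0],
    [0.05,0,0,0],
    [0.05,0,0,0],
  ],
  gripper=0.5,
  squeeze=80,
)

```text
t: 10.6
tcp_pos: [0.4843, 0.3038, 0.0838]
eef_rot: [-0.001, 0.924, 0.383, -0.003]
force: [-0.5, -0.6, 4.8]
finger_gap: 0.0144
```

```bash
python3 -c "
from h import *
togo([.4838,.3034,.083],.785)
cv2.imwrite('pics/w13.png',r.grab_frame('wrist'))
"
```

```text
t 10.60 tcp [0.4843 0.3038 0.0838] yaw 0.787 tilt 0.0067 F [-0.5 -0.6  4.8] gap 0.0144
go cm [-0.06 -0.01  0.08] spin 0.002
```

View pics/w13.png

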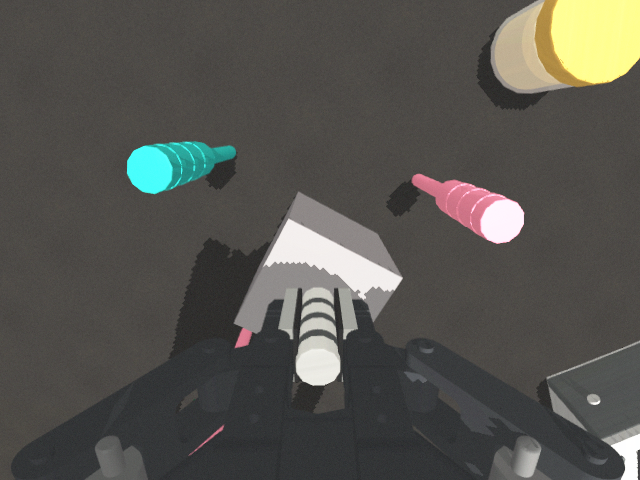

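Request:
servo_tool(
  plan=[
    [0,0,-2,0],
    [0,0,-5,0],
    [0,0,-8.5,0],
    [0,0,-11.5,0],
    [0,0,-13,0],
  ],
)

```text
t: 11.07
tcp_pos: [0.4866, 0.3046, 0.2181]
eef_rot: [-0.001, 0.924, 0.383, -0.001]
force: [0.5, 0.9, -0.3]
finger_gap: 0.014
```

```bash
python3 -c "
from h import *
togo([.5845,-.0954,.21],.785)
"
```

```text
t 11.07 tcp [0.4866 0.3046 0.2181] yaw 0.787 tilt 0.0018 F [ 0.5  0.9 -0.3] gap 0.0140
go cm [-21.42  35.18   0.76] spin 0.002
```

Request:
servo_tool(
  plan=[
    [-1.6,2.6,0,0],
    [-3.6,5.8,0,0],
    [-5.6,9.2,0,0],
    [-7.6,12.5,0,0],
    [-9.6,15.8,0,0],
  ],
)

```text
t: 11.48
tcp_pos: [0.5305, 0.1236, 0.2176]
eef_rot: [-0.001, 0.923, 0.384, -0.001]
force: [1.3, -0.1, 0.1]
finger_gap: 0.0142
```

Request:
servo_tool(
  plan=[
    [-1.8,3,0,0],
    [-3.8,6.2,0,0],
    [-5.8,9.5,0,0],
    [-7.8,12.8,0,0],
    [-9.3,15.3,0,0],
  ],
)

```text
t: 11.9
tcp_pos: [0.5733, -0.0532, 0.217]
eef_rot: [-0.001, 0.924, 0.383, -0.001]
force: [-0.6, 0.6, -0.4]
finger_gap: 0.0141
```

```bash
python3 -c "
from h import *
togo([.5845,-.0954,.21],.785)
"
```

```text
t 11.90 tcp [ 0.5733 -0.0532  0.217 ] yaw 0.787 tilt 0.0026 F [-0.6  0.6 -0.4] gap 0.0141
go cm [-2.19  3.78  0.69] spin 0.002
```

Request:
servo_tool(
  plan=[
    [-1.1,1.9,0.3,0],
    [-2.2,3.8,1,0],
    [-2.2,3.8,2.5,0],
    [-2.2,3.8,4,0],
    [-2.2,3.8,4,0],
  ],
)

```text
t: 12.32
tcp_pos: [0.5821, -0.0955, 0.1728]
eef_rot: [-0.003, 0.924, 0.383, -0.004]
force: [-0.5, 1.0, -0.8]
finger_gap: 0.014
```

Request:
servo_tool(
  plan=[
    [0,0,0,0],
    [0,0,0,0],
    [0,0,0,0],
  ],
)

```text
t: 12.57
tcp_pos: [0.5823, -0.0953, 0.1735]
eef_rot: [-0.002, 0.924, 0.383, -0.003]
force: [-0.3, 0.0, -0.9]
finger_gap: 0.0143
```

```bash
python3 -c "
from h import *
togo([.5845,-.0954,.16],.785)
im=r.grab_frame('wrist'); s=r.grab_frame('side')
cv2.imwrite('pics/w14.png',im)
crop(s,320,210,160,120,5,'pics/s14.png')
togo([.5845,-.0954,.16],.785)
"
```

```text
t 12.57 tcp [ 0.5823 -0.0953  0.1735] yaw 0.786 tilt 0.0086 F [-0.3  0.  -0.9] gap 0.0143
go cm [0.15 0.17 1.35] spin 0.001
t 12.67 tcp [ 0.5827 -0.0954  0.1739] yaw 0.786 tilt 0.0076 F [0.3 0.  0.3] gap 0.0144
go cm [0.13 0.14 1.39] spin 0.001
```

View pics/w14.png

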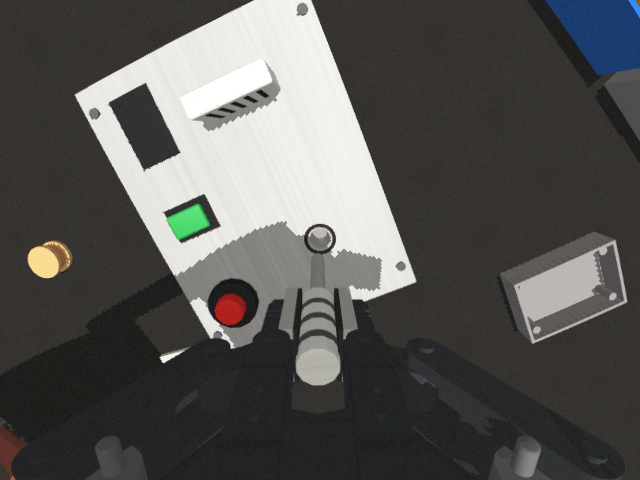

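View pics/s14.png

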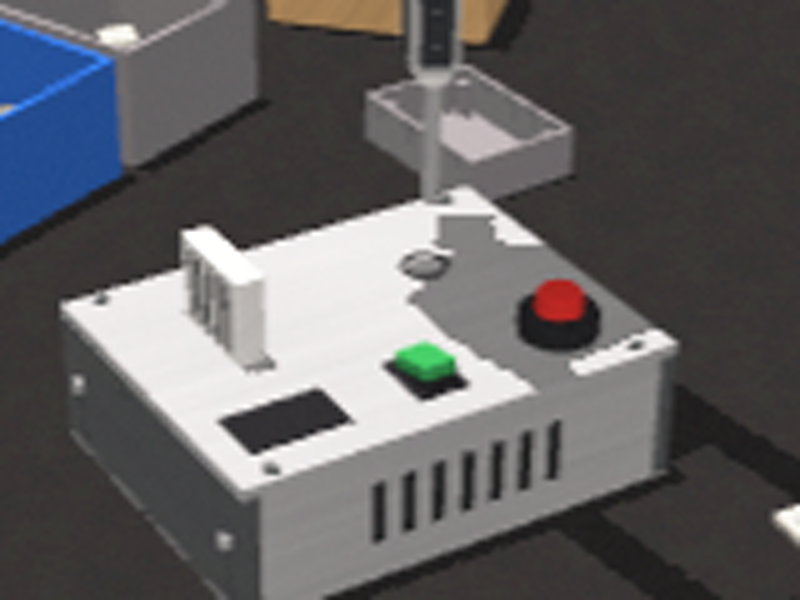

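```bash
python3 -c "
from h import *
s=r.sense(); m=r.camera_model('wrist'); im=r.grab_frame('wrist')
Rt=Rq(s['eef_rot'])
c,sn=np.cos(-.388),np.sin(-.388)
f=lambda o,a,b:[o[0]+(a*c-b*sn)/1000,o[1]+(a*sn+b*c)/1000,o[2]]
S=np.array([.6172,.0101,.114]); A=np.array([.5845,-.0954,.07])
k=[f(S,*p) for p in [(26,7),(26,-7),(-26,-7),(-26,7)]]
rim=[f(A,11.5*np.cos(t),11.5*np.sin(t)) for t in np.linspace(0,6.28,40)]
tip=[s['tcp_pos']+Rt@[x,y,z] for x,y,z in [(0,.004,.011),(0,.004,.067),(0,0,.0708),(0,-.004,.067),(0,-.004,.011)]]
print(proj(m,[A]),proj(m,tip),proj(m,k))
for P,col in [(k,(0,0,255)),(rim,(0,255,0)),(tip,(255,0,0))]:
    cv2.polylines(im,[proj(m,P).round().astype(int)],True,col,1)
crop(im,270,180,200,150,4,'pics/w15.png')
"
```

```text
[[321.84990353 239.23886383]] [[328.18356467 297.82126735]
 [325.65146709 258.46844559]
 [319.3282984  256.47359351]
 [313.06093097 258.47641821]
 [311.6280461  297.83325413]] [[265.91772001  57.07393739]
 [276.74638658  82.69281849]
 [192.04972722 122.52213754]
 [180.39615769  98.36248055]]
```

View pics/w15.png

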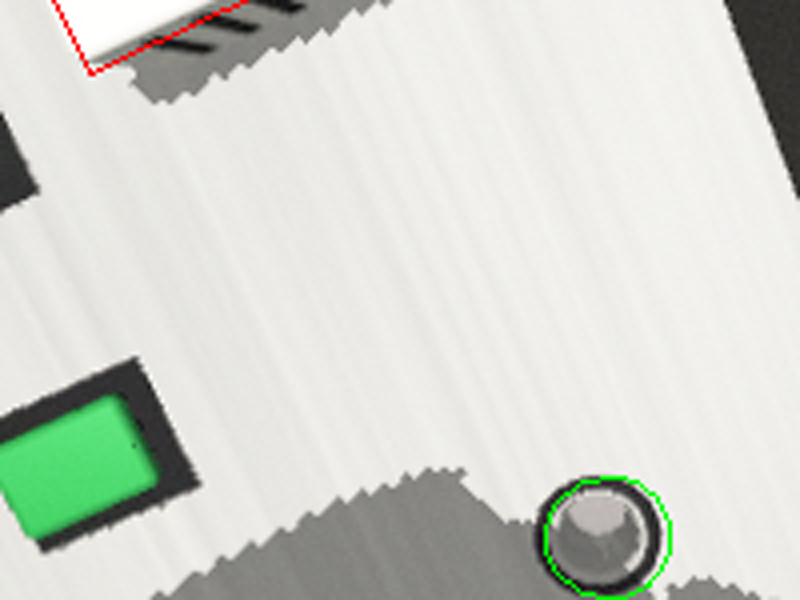

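Request:
servo_tool(
  plan=[
    [0.12,0.1,0.6,0],
    [0.12,0.1,1.2,0],
    [0.12,0.1,1.8,0],
    [0.12,0.1,1.8,0],
    [0.12,0.1,1.8,0],
  ],
)

```text
t: 13.13
tcp_pos: [0.5834, -0.095, 0.1548]
eef_rot: [-0.003, 0.924, 0.383, -0.004]
force: [0.2, -0.4, -1.2]
finger_gap: 0.0143
```

```bash
python3 -c "
from h import *
togo([.5845,-.0954,.141],.785)
s=r.sense(); m=r.camera_model('wrist'); im=r.grab_frame('wrist')
Rt=Rq(s['eef_rot'])
A=np.array([.5845,-.0954,.07])
rim=[A+[.0115*np.cos(t),.0115*np.sin(t),0] for t in np.linspace(0,6.28,40)]
tip=[s['tcp_pos']+Rt@[x,y,z] for x,y,z in [(0,.004,.011),(0,.004,.067),(0,0,.0708),(0,-.004,.067),(0,-.004,.011)]]
im2=im.copy()
for P,col in [(rim,(0,255,0)),(tip,(255,0,0))]:
    cv2.polylines(im2,[proj(m,P).round().astype(int)],True,col,1)
a=cv2.resize(im[215:315,280:360],None,fx=5,fy=5,interpolation=cv2.INTER_CUBIC);b=cv2.resize(im2[215:315,280:360],None,fx=5,fy=5,interpolation=cv2.INTER_CUBIC)
cv2.imwrite('pics/w16.png',np.hstack([a,b]))
"
```

```text
t 13.13 tcp [ 0.5834 -0.095   0.1548] yaw 0.786 tilt 0.0095 F [ 0.2 -0.4 -1.2] gap 0.0143
go cm [0.06 0.11 1.38] spin 0.001
```

View pics/w16.png

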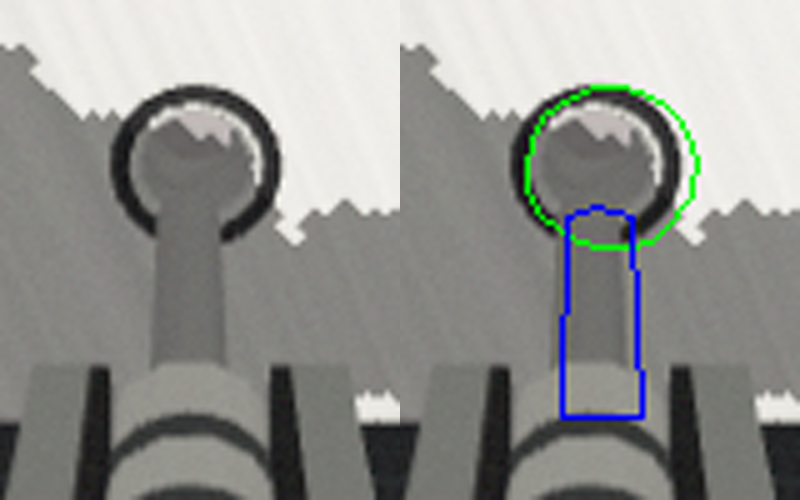

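The shaft axis (188) is about 1 mm left of the aperture centre (195), which agrees with the remaining 0.11 cm along y. Entering the aperture.

Request:
servo_tool(
  plan=[
    [0.1,0.11,0.3,0],
    [0.1,0.11,0.9,0],
    [0.1,0.11,1.5,0],
    [0.1,0.11,2,0],
    [0.1,0.11,2.2,0],
  ],
)

```text
t: 13.6
tcp_pos: [0.5843, -0.095, 0.1318]
eef_rot: [-0.003, 0.924, 0.383, -0.004]
force: [1.0, 0.7, -0.9]
finger_gap: 0.0141
```

```bash
python3 -c "
from h import *
togo([.5845,-.0954,.119],.785)
im=r.grab_frame('wrist')
a=cv2.resize(im[215:315,280:360],None,fx=5,fy=5,interpolation=cv2.INTER_CUBIC)
cv2.imwrite('pics/w17.png',a)
togo([.5845,-.0954,.119],.785)
"
```

```text
t 13.60 tcp [ 0.5843 -0.095   0.1318] yaw 0.786 tilt 0.0106 F [ 1.   0.7 -0.9] gap 0.0141
go cm [-0.01  0.06  1.28] spin 0.001
t 13.65 tcp [ 0.5842 -0.095   0.1318] yaw 0.786 tilt 0.0108 F [-0.4  0.3 -2.2] gap 0.0142
go cm [-0.    0.06  1.28] spin 0.001
```

View pics/w17.png

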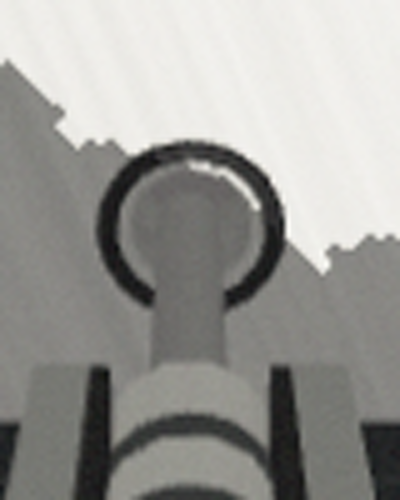

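Tip is inside, shaft at 190 in the aperture centred at 191. Pressing on.

Request:
servo_tool(
  plan=[
    [0,0.04,0.5,0],
    [0,0.04,1,0],
    [0,0.04,1.4,0],
    [0,0.04,1.5,0],
    [0,0.04,1.5,0],
  ],
)

```text
t: 14.07
tcp_pos: [0.5842, -0.0951, 0.1165]
eef_rot: [-0.003, 0.924, 0.383, -0.005]
force: [-0.1, 0.7, 1.0]
finger_gap: 0.0139
```

```bash
python3 -c "
from h import *
togo([.5845,-.0954,.113],.785)
"
```

```text
t 14.07 tcp [ 0.5842 -0.0951  0.1165] yaw 0.786 tilt 0.0114 F [-0.1  0.7  1. ] gap 0.0139
go cm [0.   0.05 0.35] spin 0.001
```

Request:
servo_tool(
  plan=[
    [0,0.04,0.2,0],
    [0,0.04,0.35,0],
    [0,0.04,0.45,0],
    [0,0.04,0.45,0],
  ],
)

```text
t: 14.4
tcp_pos: [0.5847, -0.0954, 0.1124]
eef_rot: [-0.003, 0.924, 0.383, -0.004]
force: [-1.1, 0.4, 3.1]
finger_gap: 0.0141
```

```bash
python3 -c "
from h import *
togo([.5845,-.0954,.113],.785)
"
```

```text
t 14.40 tcp [ 0.5847 -0.0954  0.1124] yaw 0.786 tilt 0.0107 F [-1.1  0.4  3.1] gap 0.0141
go cm [-0.01 -0.02 -0.06] spin 0.001
```

Request:
servo_tool(
  plan=[
    [0,0,0.1,0],
    [0,0,0.15,0],
    [0,0,0.15,0],
  ],
)

```text
t: 14.65
tcp_pos: [0.585, -0.0954, 0.112]
eef_rot: [-0.003, 0.924, 0.383, -0.004]
force: [-2.4, 0.9, 8.6]
finger_gap: 0.0142
```

```bash
python3 -c "
from h import *
togo([.5845,-.0954,.113],.785)
r.grab_frame('top')
togo([.5845,-.0954,.113],.785)
"
```

```text
t 14.65 tcp [ 0.585  -0.0954  0.112 ] yaw 0.786 tilt 0.0101 F [-2.4  0.9  8.6] gap 0.0142
go cm [-0.04 -0.04 -0.1 ] spin 0.001
t 14.70 tcp [ 0.585  -0.0954  0.112 ] yaw 0.786 tilt 0.0100 F [-2.9  0.7  8. ] gap 0.0140
go cm [-0.04 -0.04 -0.1 ] spin 0.001
```

Hard stop reached: force jumped to about 8–9 N and TCP z stalled at 0.112. Final check of the scene.

```bash
python3 -c "
from h import *
im=r.grab_frame('wrist'); s=r.grab_frame('side')
cv2.imwrite('pics/w20.png',im)
crop(s,320,220,200,150,4,'pics/s20.png')
for i in range(6): r.grab_frame('top'); 
togo([.5845,-.0954,.113],.785)
print(r.sense()['wrist_torque'])
"
```

```text
t 15.10 tcp [ 0.585  -0.0954  0.112 ] yaw 0.786 tilt 0.0100 F [-2.2  1.3  8.2] gap 0.0140
go cm [-0.04 -0.03 -0.1 ] spin 0.001
[ 0.25585693  0.70758629 -0.03234866]
```

View pics/w20.png

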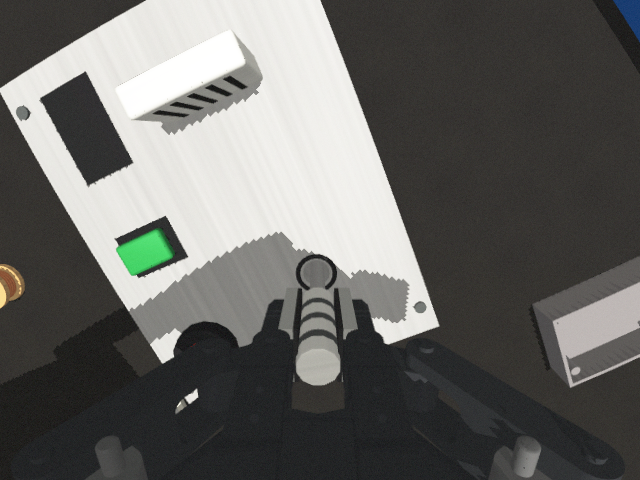

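View pics/s20.png

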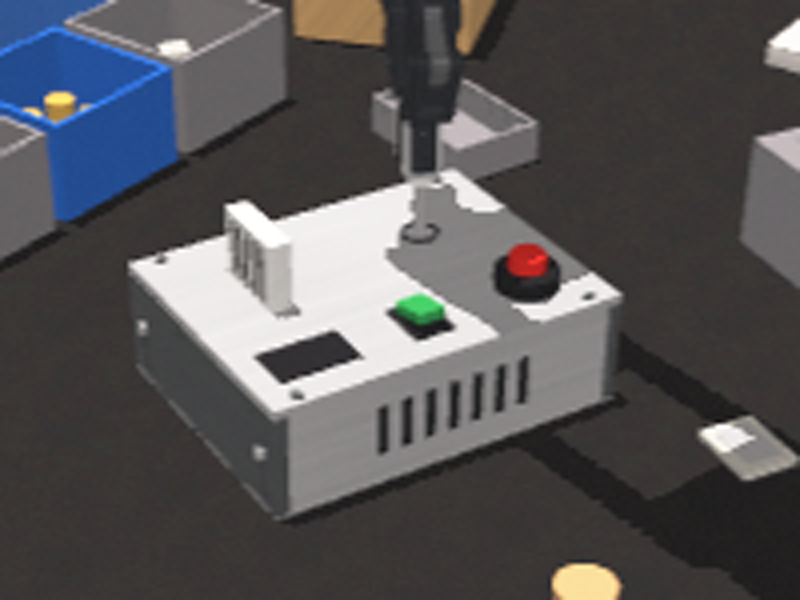

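The key is seated, the stylus stands in the aperture, the red button and rocker are untouched, and the force is steady. Handing in.

```bash
python3 -c "
from h import *
print(r.finish_job())
togo([.5845,-.0954,.113],.785)
"
```

```text
the job is handed in; nothing more can be done
None
the job is handed in; nothing more can be done
```

The job is handed in at about 15 s, with the key seated in the module's slot and the stylus holding the reset button down. The hand-in gave no verdict.

- **Key:** I set it into the slot and let it go. It met the module at TCP z 0.0788, against 0.0787 expected when seated. In the later wrist and side views it stands upright with its grip on the module, within about 1–2 mm of where it should be.
- **Stylus:** I took the aluminium one from its stand, not the pink or turquoise ones, and put its tip through the aperture. The force rose with the spring and then jumped while the tool stalled at z 0.112, about where full travel should end. It then held about 8 N for the last half second, with the fingers still gripping. There was no direct reading of the button's travel, so "fully down" rests on that force and height.
- **Rest of the bench:** In the last views the red button and green rocker look untouched, and I saw no bystander shifted.
- **Disagreements:** The wrist camera's projections ran 1–3 pixels (about 1–2 mm) off the picture, so I made the final alignments by comparing the parts directly in the image. A sideways force of about 2.5 N remained while pressing, so the shaft may be touching the aperture wall lightly.

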